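# Fetch the label roll from behind the stock containers

## Task

First clear the red can, the blue jar and the green bottle off the stock tray and stand all three on the black side mat. Then fetch the white label roll that they hem in and seat it on the steel roll holder, with the spindle through its core, lying flat on the base. Only then put each container back, standing in the middle of the pad of its own colour; never tip a container over on the way.

Things in the scene. Friction and masses are not known exactly. Their poses are not given: they have to be found in the camera images.
- red_can: red aerosol can, upright, 52 mm in diameter up to 90 mm, then a shoulder and a red cap 34 mm wide; 115 mm tall, about 0.28 kg. Starts on the red pad. Origin: centre of its underside, z up along its axis.
- blue_jar: white jar with a broad blue band and a blue cap, upright, 56 mm in diameter up to 90 mm, cap 53 mm wide above; 108 mm tall, about 0.25 kg. Starts on the blue pad. Origin: centre of its underside, z up along its axis.
- green_bottle: green bottle with a white band and a small black cap, upright, 50 mm in diameter up to 90 mm, narrow neck above; 114 mm tall, about 0.22 kg. Starts on the green pad. Origin: centre of its underside, z up along its axis.
- label_roll: white paper label roll, brown core, axis upright, 58 mm in diameter, 40 mm tall, 25 mm hole through it, about 0.09 kg. Starts on the tray floor; the containers' axes are 68 mm from its own: one on each side (tray's y), one in front (tray's -x). Origin: centre of its underside, z up along its axis.
- red_pad: thin round red pad, 76 mm in diameter, 3 mm thick, fixed on the stock tray; the home place of the red container. Origin: centre of its underside (its top is 3 mm higher).
- blue_pad: thin round blue pad, 76 mm in diameter, 3 mm thick, fixed on the stock tray; the home place of the blue container. Origin: centre of its underside (its top is 3 mm higher).
- green_pad: thin round green pad, 76 mm in diameter, 3 mm thick, fixed on the stock tray; the home place of the green container. Origin: centre of its underside (its top is 3 mm higher).
- tray: pale stock tray fixed on the table, plate 200 (x) by 230 (y) by 8 mm thick; dark lip 20 mm tall along its +x edge. Origin: centre of its underside. Roll starts near (35, 0) mm, pads lie at (-33, 0), (35, 68), (35, -68) mm in its x, y; which colour where varies. Low things that are no part of the job (yellow tape measure 30 mm tall, carton 18 mm) lie near its -x corners.
- side_mat: black rubber mat fixed flat on the table, to the left or right of the tray, 280 mm (its x) by 130 mm (its y), 3 mm thick, empty at the start. Origin: centre of its underside. The three containers fit in a row along its x, 85 mm apart.
- roll_holder: label roll holder fixed on the table on the other side of the tray: dark steel disc 90 mm in diameter, 8 mm thick, with a bright upright spindle at its centre, 8 mm in diameter with a round top 40 mm above the table. Origin: centre of its underside.

How it is judged:
By the outcome, as a careful person would: the job done as asked, in the order asked, and still so for the second after the job is handed in, with the robot touching nothing.
It also fails if it takes over 138 s, if anything falls off the work surface, if the arm or the gripper's body presses on something with over 40 N, if the wrist force passes 120 N, or if a joint passes its speed limit or range.

## Robot

A 6-joint arm with a two-finger parallel gripper is mounted at the origin on the work surface. World frame = base frame: x ahead of the robot, y to its left, z up, the work surface at z = 0. Lengths are in m, angles in rad, forces in N, time in s.
With the tool pointing down it reaches from about 0.325 to 0.9 m from the base axis. Payload 6.1 kg.
Tool frame: the origin (TCP) lies midway between the tips of the shut fingers; the grasp point (between the pads) lies 19 mm behind it; z points along the fingers, y is the line along which they close (so a half turn about z gives the same grasp; the last joint's range is limited). The gripper opens to 85 mm and grips with 20 to 120 N. Pads are 22 mm wide; open, the fingers measure 114 mm over their backs; the gripper's body (76 mm by 85 mm) begins 54 mm behind the grasp point. The pads swing forward as they close: fully open they stand 13 mm farther back than shut.
Start: joints at [-1.295, 0.22, 1.526, -0, 1.395, -0.126], TCP at [0.244, -0.575, 0.231] pointing down, gripper open.
Joint ranges: [-2.98, 2.98], [-0.91, 2.08], [0.09, 2.57], [-1.24, 4.39], [0.2, 2.65], [-2.68, 2.68]. Speed limits (rad/s): [2.57, 2.57, 3.01, 3.14, 3.14, 3.14].

## Interface

Orientations are given as [roll, pitch, yaw] about the fixed x, y, z axes, in that order (R = Rz(yaw) Ry(pitch) Rx(roll)).
In Python, from plant import movep, move_l, set_joints, gripper_to, hold, inverse_kinematics, observe, get_image, get_calibration, Unreachable, job_done gives the robot as it stands. Calls block until the motion is done:
- movep(position, orientation): joint-space move of the TCP to a pose.
- move_l(position, feed=0.15, rotation=None, max_force=None): straight line of the TCP; rotation=None keeps the orientation; feed is the mean speed in m/s. With max_force (N) it stops when the force on the tool has changed by that much, and returns True; else False.
- set_joints(angles): joint-space move.
- gripper_to(opening, f_grip=None): finger opening in m; f_grip is the grip in N (None keeps the last); returns when the fingers have stopped.
- hold(seconds).
- inverse_kinematics(position, orientation): joint angles nearest the present ones, or None.
- observe(): the state.
- get_image(name): name is "scene" or "top" or "wrist"; returns (picture, depth): 480x640x3 uint8, red, green, blue; 480x640 float32, m along the optical axis (not along the pixel's ray), 0 where there is no reading.
- get_calibration(name): a dict with "intrinsics" (3x3 intrinsics, pixels), "world_from_camera" (4x4, takes a point from camera to world coordinates). Camera axes: x right, y down, z forward; pixel columns grow to the right and rows downward; lengths in m; the calibration is good to about 2 mm. A picture is of the moment at which its call begins: read the wrist's pose just before it. get_calibration takes no time and is no camera call; for the wrist camera it gives the pose at the moment of the call.
A pose or a line that the arm cannot do raises Unreachable and nothing moves.
- job_done(): hands the job in; it is judged then, once.
The state is a dict: "time_s": time; "q": joint angles; "joint_velocities": joint speeds; "joint_torque": joint torques, N m; "eef_pos": TCP position; "tcp_rot": TCP orientation; "ft_force": force on the tool from outside, world axes, zero at the start; "torque": the same for the moment, N m; "opening": finger opening in m; "grasp_force": force on a finger pad.
Only numpy, scipy, OpenCV 4.12 (cv2) and the standard library are available. Lean on these libraries where they do the work, as an engineer would, in place of code of your own. Each camera call takes 0.05 s, during which the arm holds its last target. There are 200 camera calls.

## Working session

There is one attempt and no reset: what is moved stays moved. The work goes in short steps, each a Python script; the robot and the scene stay as the last script left them, time stands still between calls to the robot, and variables do not carry over. Pictures are saved under pics/ and viewed, at most 14 in all, crops included, and the job is handed in when it is done.

```bash
mkdir -p pics; ls; python3 - <<'E'
from plant import *
import cv2,numpy as np
for n in("top","scene"):
    p,d=get_image(n); c=get_calibration(n)
    np.savez(f"{n}0.npz",p=p,d=d,K=c["intrinsics"],T=c["world_from_camera"])
    cv2.imwrite(f"pics/{n}0.png",p[:,:,::-1])
    print(n,c)
E
```

```text
pics
top {'intrinsics': array([[489.22331276,   0.        , 307.45443708],
       [  0.        , 489.22331276, 238.92596907],
       [  0.        ,   0.        ,   1.        ]]), 'world_from_camera': array([[-0.00349302, -0.99503536,  0.09946069,  0.45104545],
       [-0.99986624,  0.00188602, -0.01624659,  0.00938606],
       [ 0.01597834, -0.09950413, -0.99490885,  0.87667996],
       [ 0.        ,  0.        ,  0.        ,  1.        ]])}
scene {'intrinsics': array([[551.13432949,   0.        , 311.3393814 ],
       [  0.        , 551.13432949, 247.68252136],
       [  0.        ,   0.        ,   1.        ]]), 'world_from_camera': array([[ 0.72217563,  0.43870655, -0.53478867,  1.10462601],
       [ 0.69145967, -0.47865094,  0.54108853, -0.54916341],
       [-0.01859802, -0.76054575, -0.64901793,  0.71502422],
       [ 0.        ,  0.        ,  0.        ,  1.        ]])}
```

View pics/top0.png

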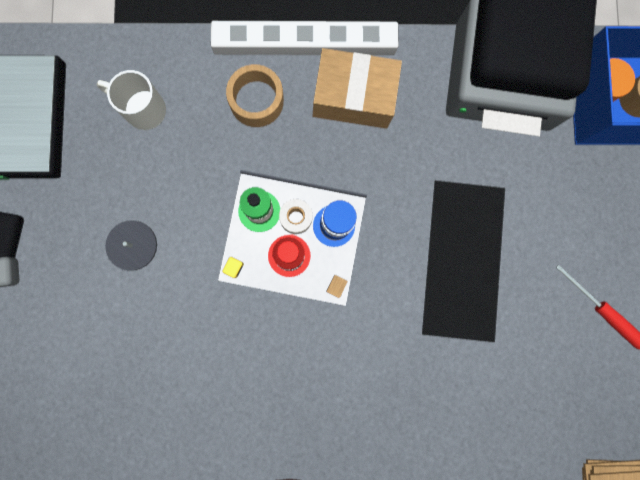

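View pics/scene0.png

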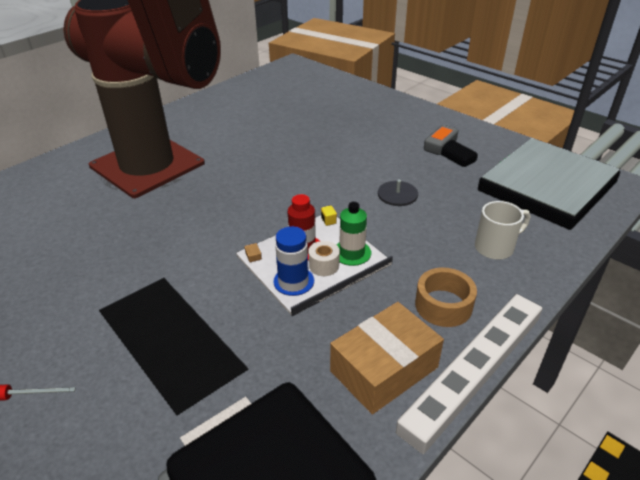

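The top view shows green at about (257,207), blue at (336,222) and red at (290,253), with the roll at (296,215) between them. The mat is on the right, around (463,260), and the holder on the left at (131,245), with its spindle tip at (124,243). The tape (233,267) and carton (337,286) lie at the tray's near corners. In the scene view all containers are upright.

```bash
cat > vis.py <<'E'
import numpy as np,cv2
def cloud(d,K,T):
    v,u=np.indices(d.shape); r=np.stack([(u-K[0,2])/K[0,0],(v-K[1,2])/K[1,1],np.ones(d.shape)],-1)
    return (r*d[...,None])@T[:3,:3].T+T[:3,3]
def plane(uv,z,K,T):
    uv=np.atleast_2d(uv).astype(float)
    r=np.c_[(uv[:,0]-K[0,2])/K[0,0],(uv[:,1]-K[1,2])/K[1,1],np.ones(len(uv))]@T[:3,:3].T
    return (T[:3,3]+r*((z-T[2,3])/r[:,2])[:,None])[:,:2]
def biggest(m,box):
    k=np.zeros(m.shape,np.uint8);x0,y0,x1,y1=box;k[y0:y1,x0:x1]=m[y0:y1,x0:x1]
    c,_=cv2.findContours(k,cv2.RETR_EXTERNAL,cv2.CHAIN_APPROX_NONE)
    return max(c,key=cv2.contourArea)[:,0]
def tops(p,d,K,T,box):
    """centroid of the topmost 6 mm of each container, by colour"""
    P=cloud(d,K,T);h=cv2.cvtColor(p,cv2.COLOR_RGB2HSV).astype(int);out={}
    return P,h
E
python3 - <<'E'
from vis import *
f=np.load("top0.npz");p,d,K,T=f["p"],f["d"],f["K"],f["T"]
h=cv2.cvtColor(p,cv2.COLOR_RGB2HSV).astype(int);P=cloud(d,K,T);Z=P[...,2]
print("table z",np.median(Z[380:450,200:400]),Z[380:450,200:400].std())
def rect(uv,z,name):
    q=plane(uv,z,K,T);r=cv2.minAreaRect((q*1000).astype(np.float32));print(name,r,"z",z);return r
c=biggest((p.min(-1)>150)|((h[...,1]>120)&(h[...,2]>60)),(205,165,380,315));rect(c,.008,"tray")
c=biggest(p.max(-1)<40,(400,165,530,360));rect(c,.003,"mat")
c=biggest(p.max(-1)<75,(90,205,175,285));q=plane(c,.008,K,T);print("disc",cv2.minEnclosingCircle((q*1000).astype(np.float32)),cv2.fitEllipse((q*1000).astype(np.float32)))
m=(Z>.02)&(np.indices(d.shape)[1]<160)&(np.indices(d.shape)[1]>100)&(abs(np.indices(d.shape)[0]-245)<25);print("spindle",P[m][:6])
m=(p.min(-1)>130);m[:, :100]=0;m[:,160:]=0;m[:220]=0;m[270:]=0;v,u=np.nonzero(m);print("sp px",u.mean(),v.mean(),len(u),plane([u.mean(),v.mean()],.039,K,T))
for n,(a,b),box in(("red",(170,10),(265,228,315,280)),("blue",(100,125),(310,195,362,250)),("green",(45,85),(235,182,282,235))):
    H=h[...,0];k=((H>a)|(H<b)) if a>b else ((H>a)&(H<b))
    k=k&(h[...,1]>120)&(h[...,2]>40)
    B=np.zeros(k.shape,bool);B[box[1]:box[3],box[0]:box[2]]=1
    low=k&B&(Z<.016)&(Z>.004); hull=np.argwhere(low)[:,::-1]
    q=plane(hull,.011,K,T)*1000;ci=cv2.minEnclosingCircle(q.astype(np.float32))
    zt=np.percentile(Z[B],99.5);t=B&(Z>zt-.006);Q=P[t];ct=cv2.minEnclosingCircle((Q[:,:2]*1000).astype(np.float32))
    print(n,"pad",ci,"top z",zt,"cent",Q[:,:2].mean(0)*1000,ct)
m=(Z>.04)&(Z<.056)&(np.linalg.norm(np.indices(d.shape)-np.array([215,296])[:,None,None],axis=0)<17)
print("roll",P[m].mean(0),m.sum(),cv2.minEnclosingCircle((P[m][:,:2]*1000).astype(np.float32)))
E
```

```text
table z -0.00047679312995085876 0.05919075905379689
tray ((538.0880737304688, 22.410301208496094), (232.94244384765625, 198.71180725097656), 78.77379608154297) z 0.008
mat ((500.2910461425781, -285.407958984375), (125.58776092529297, 273.8768615722656), 83.68846893310547) z 0.003Traceback (most recent call last):
  File "<stdin>", line 9, in <module>
cv2.error: OpenCV(4.12.0) /io/opencv/modules/imgproc/src/shapedescr.cpp:361: error: (-201:Incorrect size of input array) There should be at least 5 points to fit the ellipse in function 'fitEllipseNoDirect'
```

```bash
python3 - <<'E'
from vis import *
f=np.load("top0.npz");p,d,K,T=f["p"],f["d"],f["K"],f["T"]
h=cv2.cvtColor(p,cv2.COLOR_RGB2HSV).astype(int);P=cloud(d,K,T);Z=P[...,2]
print(p[255,135],p[255,80],p[242,124],p[300,460],p[300,400])
for t in(30,50,70):
  c=biggest(p.max(-1)<t,(400,165,530,360));print(cv2.minAreaRect((plane(c,.003,K,T)*1000).astype(np.float32)))
print("matcorners",plane([[435,181],[504,187],[423,334],[495,341]],.003,K,T))
m=(p.max(-1)<85)
c=biggest(m,(95,210,172,280));q=(plane(c,.008,K,T)*1000).astype(np.float32);print("disc",len(c),cv2.minEnclosingCircle(q),cv2.fitEllipse(q) if len(c)>5 else 0)
g=p.max(-1).astype(int);m=np.zeros(g.shape,bool);m[230:256,112:145]=g[230:256,112:145]>90;v,u=np.nonzero(m);print("sp px",list(zip(u,v,g[m],Z[m].round(3)))[:20])
if len(u):print(plane([u.mean(),v.mean()],.038,K,T))
for n,(a,b),box in(("red",(170,10),(265,228,315,280)),("blue",(100,125),(310,195,362,250)),("green",(45,85),(235,182,282,235))):
    H=h[...,0];k=((H>a)|(H<b)) if a>b else ((H>a)&(H<b))
    k=k&(h[...,1]>120)&(h[...,2]>40)
    B=np.zeros(k.shape,bool);B[box[1]:box[3],box[0]:box[2]]=1
    low=k&B&(Z<.02)&(Z>.002); hull=np.argwhere(low)[:,::-1]
    q=plane(hull,.011,K,T)*1000;ci=cv2.minEnclosingCircle(q.astype(np.float32))
    zt=np.percentile(Z[B],99);t=B&(Z>zt-.006);Q=P[t];ct=cv2.minEnclosingCircle((Q[:,:2]*1000).astype(np.float32))
    print(n,"pad",ci,"top z",zt,"cent",np.median(Q[:,:2],0)*1000,ct)
m=(Z>.04)&(Z<.056)&(np.linalg.norm(np.indices(d.shape)-np.array([215,296])[:,None,None],axis=0)<17)
print("roll",P[m].mean(0),m.sum(),cv2.minEnclosingCircle((P[m][:,:2]*1000).astype(np.float32)))
a=np.radians(-11.23);R=np.array([[np.cos(a),-np.sin(a)],[np.sin(a),np.cos(a)]])
for o in((35,0),(-33,0),(35,68),(35,-68)):print(o,R@o+[538,22.4])
E
```

```text
[87 91 99] [134 141 149] [171 185 186] [33 36 38] [140 147 155]
((370.2703552246094, -331.2875671386719), (0.0, 0.0), 0.0)
((500.34991455078125, -285.516845703125), (126.81157684326172, 275.6424865722656), 83.68962097167969)
((500.3260498046875, -285.5189208984375), (128.82666015625, 277.4283447265625), 83.67849731445312)
matcorners [[ 0.64414268 -0.23795395]
 [ 0.63300402 -0.36418263]
 [ 0.36913416 -0.20852555]
 [ 0.3562927  -0.33605106]]
disc 22 ((510.71405029296875, 269.6087951660156), 10.582945823669434) ((510.85443115234375, 269.4784240722656), (3.808626413345337, 19.258329391479492), 65.79938507080078)
sp px [(np.int64(112), np.int64(230), np.int64(95), np.float64(0.007)), (np.int64(113), np.int64(230), np.int64(98), np.float64(0.006)), (np.int64(114), np.int64(230), np.int64(96), np.float64(0.007)), (np.int64(115), np.int64(230), np.int64(99), np.float64(0.007)), (np.int64(116), np.int64(230), np.int64(97), np.float64(0.007)), (np.int64(117), np.int64(230), np.int64(98), np.float64(0.007)), (np.int64(118), np.int64(230), np.int64(100), np.float64(0.006)), (np.int64(119), np.in
[... 969 characters left out ...]
89  27.13403439] ((486.99169921875, 21.32817840576172), 37.87814712524414)
blue pad ((561.3864135742188, -51.43001937866211), 36.98753356933594) top z 0.12092973406097238 cent [562.85269094 -52.72648409] ((519.4275512695312, -26.53496551513672), 77.24276733398438)
green pad ((588.1351318359375, 81.73665618896484), 36.282188415527344) top z 0.12573815564363577 cent [588.79084841  81.40707062] ((523.983154296875, 48.68531799316406), 82.8514404296875)
roll [0.57524223 0.0156934  0.04710705] 710 ((575.482421875, 16.125452041625977), 28.641578674316406)
(35, 0) [572.3298662  15.5838217]
(-33, 0) [505.63184044  28.8266824 ]
(35, 68) [585.5727269   82.28184746]
(35, -68) [559.0870055  -51.11420406]
```

Measurements agree: the pads and roll fit the 68 mm pattern at yaw −11.3°, and the heights are right. Next I check reach, find the holder, and clear the red can.

```bash
cat > rob.py <<'E'
import numpy as np
from plant import *
TY=np.radians(-11.3);MY=np.radians(-6.2)
ROLL=(.575,.0156)
PAD=dict(red=(.508,.0287),blue=(.5614,-.0514),green=(.5881,.0817))
def mat(i):return (.5003+.085*i*np.cos(MY),-.2855+.085*i*np.sin(MY))
MAT=dict(red=mat(-1),blue=mat(0),green=mat(1))
UP=.235
def rot(y):return [np.pi,0,y]
def go(xy,y,z=UP):movep([*xy,z],rot(y))
def pick(xy,y,z,op,grip=40):
    gripper_to(.085);go(xy,y)
    assert not move_l([*xy,z],feed=.2,max_force=15),"contact on way down"
    gripper_to(op-.01,grip);s=observe();print("picked: opening %.4f force %.0f"%(s["opening"],s["grasp_force"]))
    move_l([*xy,UP],feed=.2);s=observe();print("lifted: opening %.4f force %.0f t %.1f"%(s["opening"],s["grasp_force"],s["time_s"]))
def place(xy,y,z,op):
    go(xy,y);move_l([*xy,z+.025],feed=.2)
    hit=move_l([*xy,z-.001],feed=.04,max_force=6);s=observe();print("down: hit",hit,"z %.4f (nominal %.4f)"%(s["eef_pos"][2],z))
    gripper_to(op+.02);move_l([*xy,UP],feed=.2);print("t %.1f"%observe()["time_s"])
D=dict(red=.052,blue=.056,green=.050)
ZP,ZM=.060,.052
E
python3 - <<'E'
from vis import *
f=np.load("top0.npz");p,d,K,T=f["p"],f["d"],f["K"],f["T"]
g=p.max(-1).astype(int)
c=biggest(g<118,(95,210,172,280));q=(plane(c,.008,K,T)*1000).astype(np.float32);print("disc",len(c),cv2.minEnclosingCircle(q),cv2.fitEllipse(q))
m=np.zeros(g.shape,bool);m[230:256,112:145]=g[230:256,112:145]>135;v,u=np.nonzero(m);print("sp",list(zip(u.tolist(),v.tolist(),g[m].tolist())),plane([u.mean(),v.mean()],.037,K,T))
from rob import *
H=(q.mean(0)/1000)
print(observe()["tcp_rot"])
for n,xy,y in[("roll",ROLL,TY),("hold",H,TY)]+[(k,PAD[k],TY) for k in PAD]+[(k,MAT[k],MY) for k in MAT]:
    for z in(.014,UP):print(n,z,np.round(inverse_kinematics([*xy,z],rot(y)),2))
pick(PAD["red"],TY,ZP,D["red"]);place(MAT["red"],MY,ZM,D["red"])
p,d=get_image("top");np.savez("top1.npz",p=p,d=d,K=K,T=T);cv2.imwrite("pics/top1.png",p[:,:,::-1])
E
```

```text
disc 143 ((527.4989624023438, 307.8233642578125), 45.45942306518555) ((527.6423950195312, 307.9399108886719), (87.1047134399414, 89.49163818359375), 167.27142333984375)
sp [(124, 241, 137), (123, 242, 168), (124, 242, 186), (125, 242, 180), (126, 242, 144), (123, 243, 195), (124, 243, 203), (125, 243, 201), (126, 243, 172), (123, 244, 193), (124, 244, 202), (125, 244, 197), (126, 244, 165), (123, 245, 155), (124, 245, 168), (125, 245, 158)] [[0.5281372  0.30941466]]
[-3.13983722e+00 -2.35267765e-04  4.01820348e-01]
roll 0.014 [-0.11  0.36  1.8  -0.    0.98  1.66]
roll 0.235 [-0.11  0.1   1.66 -0.    1.39  1.66]
hold 0.014 [ 0.4   0.43  1.71 -0.    1.01  2.17]
hold 0.235 [ 0.4   0.18  1.56 -0.    1.4   2.17]
red 0.014 [-0.1   0.22  1.98 -0.    0.94  1.67]
red 0.235 [-0.1  -0.06  1.82 -0.    1.38  1.67]
blue 0.014 [-0.23  0.33  1.83 -0.    0.97  1.54]
blue 0.235 [-0.23  0.07  1.68 -0.    1.38  1.54]
green 0.014 [ 0.01  0.4   1.75 -0.    0.99  1.77]
green 0.235 [ 0.01  0.14  1.61 -0.    1.39  1.77]
red 0.014 [-0.74  0.2   2.   -0.    0.94  0.93]
red 0.235 [-0.74 -0.09  1.84 -0.    1.39  0.93]
blue 0.014 [-0.66  0.36  1.8  -0.    0.98  1.02]
blue 0.235 [-0.66  0.1   1.65 -0.    1.39  1.02]
green 0.014 [-0.59  0.52  1.58 -0.    1.04  1.09]
green 0.235 [-0.59  0.29  1.44 -0.    1.41  1.09]
picked: opening 0.0511 force 41
lifted: opening 0.0510 force 42 t 5.1
down: hit True z 0.0532 (nominal 0.0520)
t 9.3
```

View pics/top1.png

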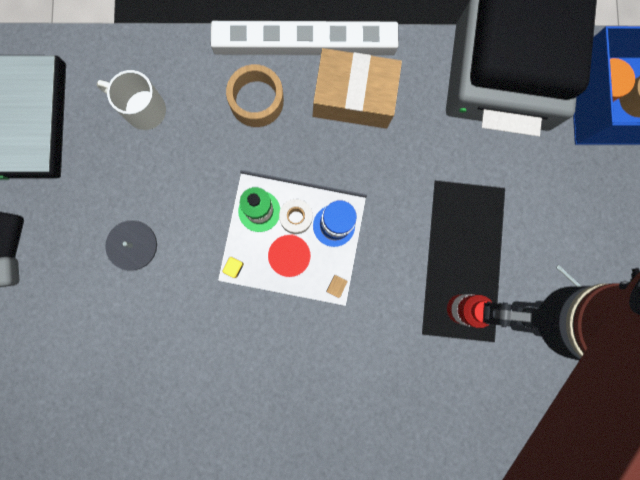

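The red can stands on the mat (base around (466,310)) and its pad (289,256) is now bare. On to blue and green.

```bash
python3 - <<'E'
from vis import *
from rob import *
for k in("blue","green"):
    pick(PAD[k],TY,ZP,D[k]);place(MAT[k],MY,ZM,D[k])
go((.50,-.08),TY,.3)
c=get_calibration("top");K,T=c["intrinsics"],c["world_from_camera"]
go(( .45,-.45),TY,.3)
p,d=get_image("top");np.savez("top2.npz",p=p,d=d,K=K,T=T);cv2.imwrite("pics/top2.png",p[:,:,::-1])
h=cv2.cvtColor(p,cv2.COLOR_RGB2HSV).astype(int);H=h[...,0];P=cloud(d,K,T);Z=P[...,2]
for n,(a,b),box in(("red",(170,10),(265,228,315,280)),("blue",(100,125),(310,195,362,250)),("green",(45,85),(235,182,282,235))):
    k=((H>a)|(H<b)) if a>b else ((H>a)&(H<b))
    q=plane(biggest(k&(h[...,1]>120)&(h[...,2]>40),box),.011,K,T)*1000
    print(n,cv2.minEnclosingCircle(q.astype(np.float32)),cv2.fitEllipse(q.astype(np.float32))[:2])
m=(Z>.043)&(Z<.054)&(np.linalg.norm(np.indices(d.shape)-np.array([215,296])[:,None,None],axis=0)<22)
print("roll",cv2.minEnclosingCircle((P[m][:,:2]*1000).astype(np.float32)))
E
```

```text
picked: opening 0.0554 force 41
lifted: opening 0.0553 force 42 t 13.1
down: hit True z 0.0534 (nominal 0.0520)
t 17.0
picked: opening 0.0488 force 42
lifted: opening 0.0490 force 42 t 21.1
down: hit True z 0.0533 (nominal 0.0520)
t 25.4
red ((508.50164794921875, 28.5225830078125), 36.939613342285156) ((508.3565673828125, 28.476015090942383), (72.05224609375, 72.50547790527344))
blue ((561.7371826171875, -51.49603271484375), 37.07478713989258) ((561.6394653320312, -51.4061164855957), (71.60526275634766, 72.93257141113281))
green ((588.1524658203125, 82.00802612304688), 36.424137115478516) ((588.3158569335938, 82.09352111816406), (70.61852264404297, 71.13677978515625))
roll ((575.56201171875, 16.38717269897461), 28.74295425415039)
```

View pics/top2.png

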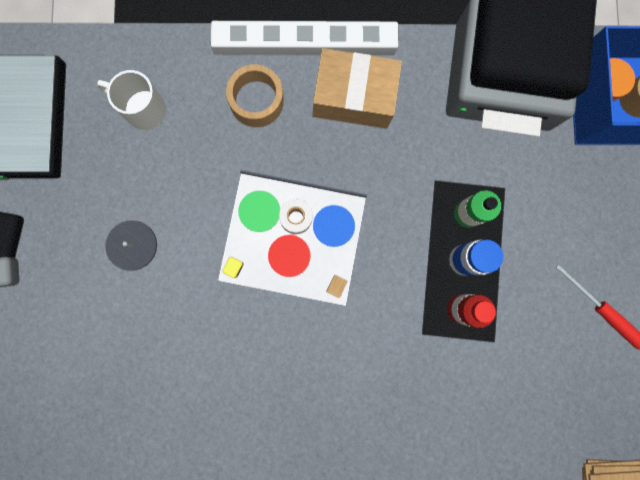

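All three containers stand on the mat, at about (478,208), (476,258) and (472,310). The roll is free at (296,216), and the pad positions are confirmed. Next is the roll.

```bash
python3 - <<'E'
from vis import *
from rob import *
H=(.528,.3086)
pick((.5753,.016),TY,.014,.058,30)
go(H,TY,.13);move_l([*H,.07],feed=.15)
hit=move_l([*H,.0135],feed=.05,max_force=6);s=observe();print(hit,s["eef_pos"],s["ft_force"])
if s["eef_pos"][2]<.018:
    gripper_to(.08);move_l([*H,UP],feed=.2)
    p,d=get_image("wrist");cv2.imwrite("pics/w1.png",p[:,:,::-1])
    go((.50,-.0),TY)
    p,d=get_image("scene");p=cv2.resize(p[130:250,330:490],None,fx=4,fy=4);cv2.imwrite("pics/s1.png",p[:,:,::-1])
    p,d=get_image("top");c=get_calibration("top");P=cloud(d,c["intrinsics"],c["world_from_camera"]);Q=P[205:285,90:175].reshape(-1,3)
    Q=Q[(Q[:,2]>.042)&(Q[:,2]<.056)];print(Q[:,2].mean(),Q[:,2].std(),cv2.minEnclosingCircle((Q[:,:2]*1000).astype(np.float32)))
print(observe()["time_s"])
E
```

```text
picked: opening 0.0571 force 32
lifted: opening 0.0571 force 33 t 32.8
True [0.52738183 0.30835466 0.01557046] [-1.03681054  0.10808692  4.63274367]
0.04677546768972541 0.001584353359044418 ((526.5949096679688, 307.9041748046875), 29.19776153564453)
38.5
```

View pics/s1.png

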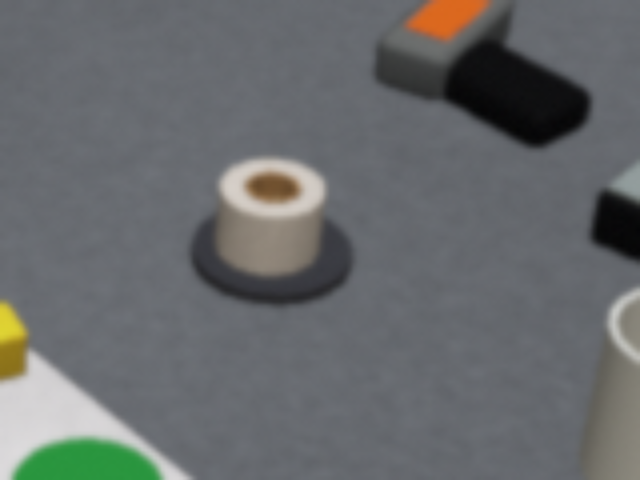

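The roll sits flat on the holder (crop (270,230)): its top is level at about 47 mm and it is centred within 2 mm. Now the containers go back.

```bash
python3 - <<'E'
from vis import *
from rob import *
PAD=dict(red=(.5084,.0285),blue=(.5616,-.0514),green=(.5882,.082))
for k in("green","blue","red"):
    pick(MAT[k],MY,ZM+.001,D[k]);place(PAD[k],TY,ZP+.001,D[k])
go((.45,-.42),TY,.3)
p,d=get_image("top");c=get_calibration("top");K,T=c["intrinsics"],c["world_from_camera"];cv2.imwrite("pics/top3.png",p[:,:,::-1])
P=cloud(d,K,T).reshape(-1,3);A=(.575,.0156)
for k in PAD:
    Q=P[np.linalg.norm(P[:,:2]-PAD[k],axis=1)<.034];zt=np.percentile(Q[:,2],98);Q=Q[Q[:,2]>zt-.005]
    print(k,zt,cv2.minEnclosingCircle((Q[:,:2]*1000).astype(np.float32)),PAD[k])
p,d=get_image("scene");p=cv2.resize(p[150:330,220:460],None,fx=3,fy=3);cv2.imwrite("pics/s3.png",p[:,:,::-1])
print(observe()["time_s"])
E
```

```text
picked: opening 0.0491 force 42
lifted: opening 0.0491 force 42 t 42.4
down: hit True z 0.0624 (nominal 0.0610)
t 46.7
picked: opening 0.0552 force 43
lifted: opening 0.0553 force 43 t 50.9
down: hit True z 0.0624 (nominal 0.0610)
t 54.7
picked: opening 0.0510 force 42
lifted: opening 0.0509 force 42 t 58.5
down: hit True z 0.0623 (nominal 0.0610)
t 62.5
red 0.12717331493027723 ((505.1437072753906, 29.041906356811523), 16.790908813476562) (0.5084, 0.0285)
blue 0.12066200446678539 ((561.1547241210938, -51.380210876464844), 26.35262680053711) (0.5616, -0.0514)
green 0.12513757594543415 ((587.3644409179688, 82.16998291015625), 9.966079711914062) (0.5882, 0.082)
64.3083
```

View pics/top3.png

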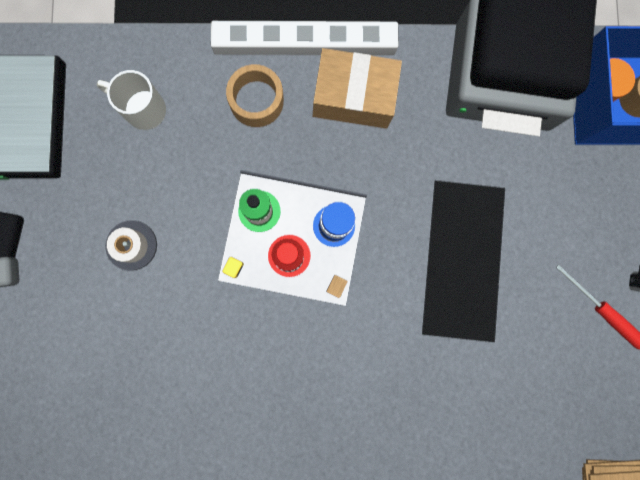

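View pics/s3.png

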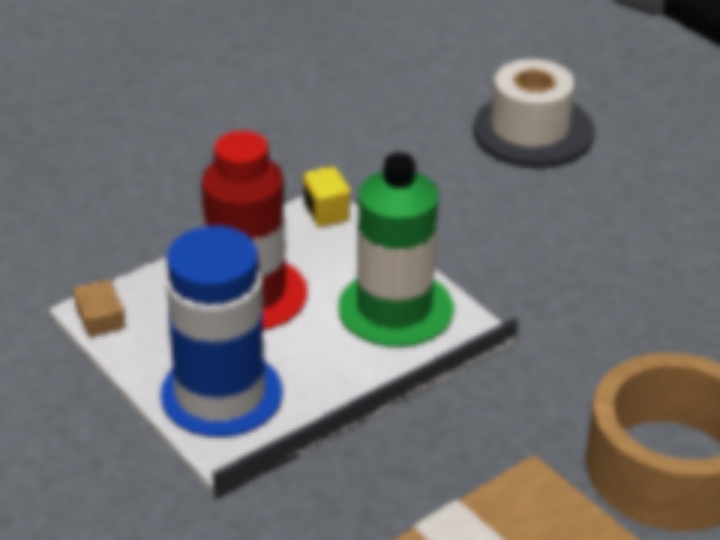

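Every container is upright on its own pad, within 1 mm of centre (red about 3 mm). The spindle shows through the roll's core at (124,244). I'm handing it in.

```bash
python3 -c "
from plant import *
print(job_done())"
```

```text
the job is handed in; nothing more can be done
None
```

The job is handed in, done in the order asked in about 64 s of the 138 s allowed: the roll lies flat on the holder with the spindle through its core, and all three containers stand on their own pads, blue and green within 1 mm of centre and red about 3 mm off.

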